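Screen the mixed hardware pan and recover the clamp blocks

ROBOT

A 6-joint arm with a two-finger parallel gripper is mounted at the origin on the work surface. World frame = base frame: x ahead of the robot, y to its left, z up, the work surface at z = 0. Lengths are in mm, angles in rad, forces in N, time in s.
With the tool pointing down it reaches from about 325 to 875 mm from the base axis. Payload 4.4 kg.
Tool frame: the origin (TCP) lies on the centre line of the jaws, within the pads' length; the fingertips stand ahead of it and the grasp point (between the pads) lies 6 mm ahead of it (ctrl.tcp_to_tips is the z of the fingertips in the tool frame, in mm); z points along the fingers, y is the direction in which the jaws open and shut (so a half turn about z gives the same grasp; the last joint's range is limited). The gripper opens to 85 mm and grips with 20 to 120 N. Pads are 22 mm wide; open, the fingers measure 114 mm over their backs; the gripper's body (76 mm by 85 mm) begins 54 mm behind the grasp point. The pads swing forward as they close: fully open they stand 13 mm farther back than shut.
Start: joints at [1.065, 0.207, 1.542, -0, 1.393, -0.15], TCP at [199.766, 539.185, 256.282] pointing down, gripper open.
Joint ranges: [-2.73, 2.73], [-0.86, 2.22], [0.23, 2.46], [-1.11, 4.25], [0.08, 2.63], [-2.82, 2.82]. Speed limits (rad/s): [2.79, 2.79, 3.14, 3.14, 3.14, 3.14].

INTERFACE

Orientations are given as a 3x3 rotation matrix whose columns are the frame's x, y, z axes.
In Python, from plant import ctrl, sensors, optics gives the robot as it stands. Calls block until the motion is done:
- ctrl.move_ptp(position, orientation): joint-space move of the TCP to a pose.
- ctrl.move_l(position, rot=None, vel=150, threshold=None): straight line of the TCP; rot=None keeps the orientation; vel is the mean speed in mm/s. With threshold (N) it stops when the force on the tool has changed by that much, and returns True; else False.
- ctrl.set_joints(angles): joint-space move.
- ctrl.gripper_to(opening, force=None): finger opening in mm; force is the grip in N (None keeps the last); returns when the fingers have stopped.
- ctrl.hold(seconds).
- ctrl.solve_ik(position, orientation): joint angles nearest the present ones, or None.
- sensors.read_state(): the state.
- optics.grab_frame(name): name is "scene" or "top" or "wrist"; returns (picture, depth): 480x640x3 uint8, red, green, blue; 480x640 float32, mm along the optical axis (not along the pixel's ray), 0 where there is no reading.
- optics.camera_params(name): a dict with "mtx" (3x3 intrinsics, pixels), "R" (3x3) and "t" (3): a world point X has camera coordinates R X + t; the wrist camera has in their place "T_tool_cam" (4x4, takes a point from camera to tool coordinates, whose origin is the TCP and whose axes are the flange's). Camera axes: x right, y down, z forward; pixel columns grow to the right and rows downward; lengths in mm; the calibration is good to about 2 mm. A picture is of the moment at which its call begins: read the wrist's pose just before it. camera_params takes no time and is no camera call.
A pose or a line that the arm cannot do raises ctrl.MotionError and nothing moves.
- ctrl.finish_job(): hands the job in, once; it reports no verdict.
The state is a dict: "t": time; "q": joint angles; "qvel": joint speeds; "tau": joint torques, N m; "eef_pos": TCP position; "eef_rot": TCP orientation; "force": force on the tool from outside, world axes, zero at the start; "wrist_torque": the same for the moment, N m; "grip_width": finger opening in mm.
Only numpy, scipy, OpenCV 4.12 (cv2) and the standard library are available. Lean on these libraries where they do the work, as an engineer would, in place of code of your own. Each camera call takes 0.05 s, during which the arm holds its last target.

TASK

Lift the handle of the steel pan to tip all its mixed hardware onto the bar grate, so that the nuts drop through into the catch tray below and the two clamp blocks stay on top. Then pick both clamp blocks off the grate and lay them side by side on the floor of the empty grey tray. Finish with the pan swung back down level, and do not disturb the jar, the screwdriver or the beaker.

Things in the scene. Friction and masses are not known exactly. Their poses are not given: they have to be found in the camera images.
- sorter: Fixed aluminium screening stand. Origin on the bench under the middle of the pan's hinge line; its x runs along the hinge, its y from the pan towards the grate. The grate half covers y 0 to 194 mm: a frame whose walls (10 mm thick) are 73 mm tall, the inside 135 mm (x) by 184 mm (y 0 to 184). The pan half, on the -y side, is two uprights inside y -118 mm.
- grate (a point): Middle of the grate, at the height of the tops of its bars (58 mm above the bench); axes as the sorter's. Four round steel bars, 5 mm thick, run along y at x = -42, -14, 14, 42 mm, with 23 mm clear between them and to the walls. The frame's rim stands 15 mm above the bar tops on three sides; on the pan's side the rim is 10 mm above them. The catch tray below has its floor 54 mm below the bar tops.
- pan (a joint): Angle of the tipping pan about its hinge, in rad: 0 level (resting on its stop), growing as the handle is lifted, to 1.25 at the upper stop. The hinge is nearly frictionless: let go, the pan falls back to 0. The hinge point and handle point give its geometry. Parts start to slide at about 0.45 to 0.65 rad; around 1.1 rad empties it.
- pan_hinge (a point): Middle of the pan's hinge line, 80 mm above the bench. Turns with the pan: x along the hinge, -y from the hinge along the pan floor to the handle. The pan is a steel sheet tray, 135 mm wide (x), its floor from y = 12 mm (over the start of the grate) to y = -122 mm at hinge height, with 26 mm walls at both sides and at the handle end and no wall at the hinge end, where it pours onto the grate. The pan with handle weighs 0.35 kg.
- pan_handle (a point): Middle of the pan's handle: a round dark steel bar, 12 mm thick, 112 mm long along the hinge direction (x), 178 mm from the hinge line and 32 mm above the pan floor, carried by one thin arm at either end (at x = -54 and 54 mm). It can turn between the fingers while it is lifted. 55 mm free between bar and the pan's end wall.
- tray: Fixed open grey plastic tray, 110 mm (x) by 150 mm (y) by 32 mm tall, walls 4 mm, floor top 4 mm above the bench. Origin at the centre of its underside. Empty at the start.
- block0: Aluminium clamp block 1 of 2: 34 x 34 mm by 30 mm tall (z), with a 12 mm bore through it along z, about 70 g. Origin at the centre of its underside. Starts in the pan; too big for the grate, where it can end on any of its faces or, leaning on something, tilted.
- block0_center (a point): The centre of clamp block 1; axes as the block's.
- block1: Aluminium clamp block 2 of 2: 34 x 34 mm by 30 mm tall (z), with a 12 mm bore through it along z, about 70 g. Origin at the centre of its underside. Starts in the pan; too big for the grate, where it can end on any of its faces or, leaning on something, tilted.
- block1_center (a point): The centre of clamp block 2; axes as the block's.
- nut0: Steel hex nut, 12.6 mm across the corners, 7 mm tall, 10 g; origin at the centre of its underside. Starts in the pan; falls through the grate.
- nut1: Steel hex nut, 12.6 mm across the corners, 7 mm tall, 10 g; origin at the centre of its underside. Starts in the pan; falls through the grate.
- nut2: Steel hex nut, 12.6 mm across the corners, 7 mm tall, 10 g; origin at the centre of its underside. Starts in the pan; falls through the grate.
- nut3: Steel hex nut, 12.6 mm across the corners, 7 mm tall, 10 g; origin at the centre of its underside. Starts in the pan; falls through the grate.
- nut4: Steel hex nut, 12.6 mm across the corners, 7 mm tall, 10 g; origin at the centre of its underside. Starts in the pan; falls through the grate.
- bottle: White jar, 60 mm across, 110 mm tall, standing on the bench, not part of the job. Origin at the centre of its underside.
- driver: Screwdriver, 170 mm long, lying on the bench, not part of the job.
- beaker: Small glass beaker, 64 mm across, 75 mm tall, standing on the bench, not part of the job. Origin at the centre of its underside.
Not all that is in view belongs to the job. What is shaped like the block0 but orange or red is not meant.

How it is judged (in metres and radians):
On the way:
1. both clamp blocks lie still on top of the grate (x of block0_center in the frame of grate between -0.07 and 0.07 m and y of block0_center in the frame of grate between -0.098 and 0.098 m and z of block0_center in the frame of grate between 0.008 and 0.032 m and linear speed of each of block0, block1 below 0.03 m/s and x of block1_center in the frame of grate between -0.07 and 0.07 m and y of block1_center in the frame of grate between -0.098 and 0.098 m and z of block1_center in the frame of grate between 0.008 and 0.032 m), for 0.2 s.
At the end, for the whole second after the job is handed in: Both clamp blocks lie at rest inside the grey tray, down on its floor (centres less than 29 mm above its underside), all five nuts lie at rest under the grate bars in the catch tray, and the pan is back down within 0.1 rad of level (x of block0_center in the frame of tray between -0.055 and 0.055 m and y of block0_center in the frame of tray between -0.075 and 0.075 m and z of block0_center in the frame of tray between 0 and 0.029 m and linear speed of each of block0, block1, nut0, nut1, nut2, nut3, nut4 below 0.02 m/s and x of block1_center in the frame of tray between -0.055 and 0.055 m and y of block1_center in the frame of tray between -0.075 and 0.075 m and z of block1_center in the frame of tray between 0 and 0.029 m and x of nut0 in the frame of grate between -0.07 and 0.07 m and y of nut0 in the frame of grate between -0.1 and 0.1 m and z of nut0 in the frame of grate between -0.06 and -0.012 m and x of nut1 in the frame of grate between -0.07 and 0.07 m and y of nut1 in the frame of grate between -0.1 and 0.1 m and z of nut1 in the frame of grate between -0.06 and -0.012 m and x of nut2 in the frame of grate between -0.07 and 0.07 m and y of nut2 in the frame of grate between -0.1 and 0.1 m and z of nut2 in the frame of grate between -0.06 and -0.012 m and x of nut3 in the frame of grate between -0.07 and 0.07 m and y of nut3 in the frame of grate between -0.1 and 0.1 m and z of nut3 in the frame of grate between -0.06 and -0.012 m and x of nut4 in the frame of grate between -0.07 and 0.07 m and y of nut4 in the frame of grate between -0.1 and 0.1 m and z of nut4 in the frame of grate between -0.06 and -0.012 m and value of joint pan below 0.1 rad); the robot touches nothing.
It fails at once if the white jar is moved by more than 40 mm (distance of bottle from where it was at the start of the episode above 0.04 m).
It fails at once if the screwdriver is moved by more than 40 mm (distance of driver from where it was at the start of the episode above 0.04 m).
It fails at once if the glass beaker is moved by more than 40 mm (distance of beaker from where it was at the start of the episode above 0.04 m).
It also fails if it takes over 69 s, if anything falls off the work surface, if the arm or the gripper's body presses on something with over 40 N, if the wrist force passes 120 N, or if a joint passes its speed limit or range.

## Working session

There is one attempt and no reset: what is moved stays moved. The work goes in short steps, each a Python script; the robot and the scene stay as the last script left them, time stands still between calls to the robot, and variables do not carry over. Pictures are saved under pics/ and viewed, and the job is handed in when it is done.

```bash
mkdir -p pics
python3 - <<'E'
from plant import ctrl,sensors,optics
import cv2,numpy as np
print(sensors.read_state()); print(ctrl.tcp_to_tips)
for n in ["scene","top"]:
    p,d=optics.grab_frame(n); cv2.imwrite(f"pics/{n}0.png",p[:,:,::-1]); np.savez(f"{n}0.npz",p=p,d=d)
    print(n,optics.camera_params(n))
print(optics.camera_params("wrist"))
E
ls
```

```text
{'t': 0.0, 'q': array([ 1.06554911e+00,  2.07419159e-01,  1.54295446e+00, -2.70616532e-05,
        1.39350026e+00, -1.50483319e-01]), 'qvel': array([ 0.00134364,  0.00118791,  0.00028696,  0.00121784, -0.00098973,
       -0.00120799]), 'tau': array([ 7.79375932e-04, -3.83030140e+01, -2.91598588e+01, -7.46646128e-05,
        1.03515849e-02,  2.24722180e-05]), 'eef_pos': array([199.40341143, 538.57098918, 255.1259324 ]), 'eef_rot': array([[-9.37730027e-01,  3.47363252e-01, -1.08085614e-03],
       [ 3.47364790e-01,  9.37727927e-01, -2.00908688e-03],
       [ 3.15666035e-04, -2.25943246e-03, -9.99997398e-01]]), 'force': array([-0.19691947, -0.6008219 ,  0.37145589]), 'wrist_torque': array([0.01917535, 0.03409634, 0.05395624]), 'grip_width': 85.08955343134114}
25.0
scene {'mtx': array([[460.15328619,   0.        , 327.6850422 ],
       [  0.        , 460.15328619, 244.48051313],
       [  0.        ,   0.        ,   1.        ]]), 'R': array([[ 0.46201343,  0.88674246,  0.01521195],
       [ 0.73287676, -0.37207428, -0.56960722],
       [-0.49943493,  0.27431467, -0.82177626]]), 't': arr
[... 268 characters left out ...]
],
       [-0.98291169, -0.00842783, -0.18388471],
       [ 0.18398161, -0.01269845, -0.98284766]]), 't': array([-18.18067794, 586.85059207, 888.54172193])}
{'mtx': array([[398.62511162,   0.        , 326.83659778],
       [  0.        , 398.62511162, 244.65414336],
       [  0.        ,   0.        ,   1.        ]]), 'T_tool_cam': array([[ 7.91223490e-04, -9.52989943e-01, -3.03000895e-01,
         7.84740482e+01],
       [ 9.99999656e-01,  8.29651868e-04,  1.89217497e-06,
        -2.54804670e-01],
       [ 2.49582035e-04, -3.03000792e-01,  9.52990271e-01,
        -1.17650253e+02],
       [ 0.00000000e+00,  0.00000000e+00,  0.00000000e+00,
         1.00000000e+00]])}
pics
scene0.npz
top0.npz
```

View pics/scene0.png

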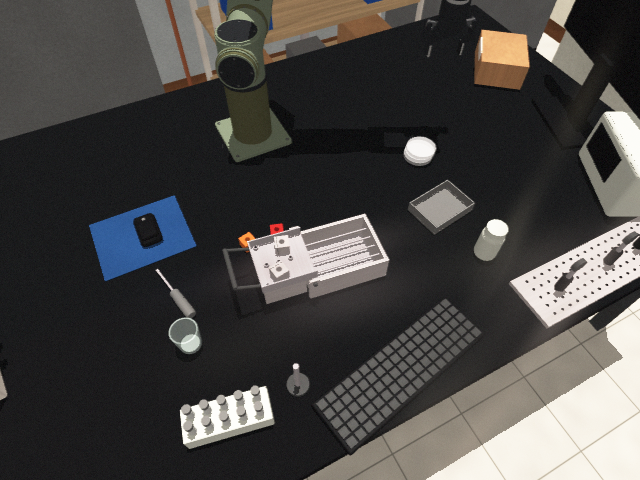

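View pics/top0.png

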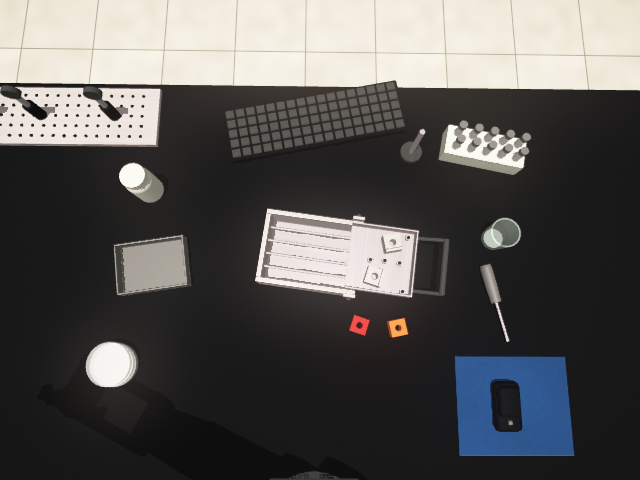

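The top view shows the sorter with its grate on the left (about 305,250) and its pan on the right (about 385,260). The handle is near (445,266), the blocks are at (392,242) and (374,275), and the tray is at (152,265). The jar is at (140,180), the beaker at (505,233) and the driver at (495,300). Next I'll work out the poses from depth.

```bash
cat > h.py <<'E'
import numpy as np,cv2
from plant import ctrl,sensors,optics
def cloud(p,d,P,T=None):
    K=P["mtx"]; v,u=np.mgrid[0:480,0:640]
    X=np.stack([(u-K[0,2])/K[0,0]*d,(v-K[1,2])/K[1,1]*d,d],-1)
    if T is None: W=(X-P["t"])@P["R"]
    else: W=X@T[:3,:3].T+T[:3,3]
    W[d==0]=np.nan
    return W
def wristgrab():
    s=sensors.read_state(); p,d=optics.grab_frame("wrist")
    P=optics.camera_params("wrist"); T=np.eye(4);T[:3,:3]=s["eef_rot"];T[:3,3]=s["eef_pos"]
    T=T@P["T_tool_cam"]
    return p,d,cloud(p,d,P,T),T
def proj(X,P,T=None):
    K=P["mtx"]; X=np.atleast_2d(X)
    c=X@P["R"].T+P["t"] if T is None else (X-T[:3,3])@T[:3,:3]
    q=c@K.T; return q[:,:2]/q[:,2:]
E
python3 - <<'E'
from h import *
z=np.load("top0.npz");W=cloud(z["p"],z["d"],optics.camera_params("top"))
np.set_printoptions(precision=1,suppress=True)
for u,v in [(200,330),(445,266),(447,250),(444,285),(385,262),(305,250),(152,265),(120,290),(140,180),(505,233),(392,242),(374,275)]:
    print(u,v,W[v,u])
im=z["p"][190:310,240:460]; cv2.imwrite("pics/crop0.png",cv2.resize(im,None,fx=3.5,fy=3.5,interpolation=cv2.INTER_CUBIC)[:,:,::-1])
m=W[...,2]
hm=np.clip(m*2,0,255); hm=np.nan_to_num(hm).astype(np.uint8)
cv2.imwrite("pics/h0.png",cv2.resize(cv2.applyColorMap(hm[150:340,80:540],cv2.COLORMAP_JET),None,fx=1.7,fy=1.7))
E
```

```text
200 330 [389.  247.1  -0.1]
445 266 [ 518.1 -256.8  116.6]
447 250 [ 549.9 -261.9  117.6]
444 285 [ 480.5 -252.2  119.7]
385 262 [ 529.3 -143.6   84. ]
305 250 [564.9  22.2   5.8]
152 265 [528.9 359.4   4.3]
120 290 [472.7 418.4  18.8]
140 180 [690.9 358.4 108.7]
505 233 [ 604.3 -422.    21.7]
392 242 [ 571.3 -159.2   82. ]
374 275 [ 502.8 -121.    80.9]
```

View pics/crop0.png

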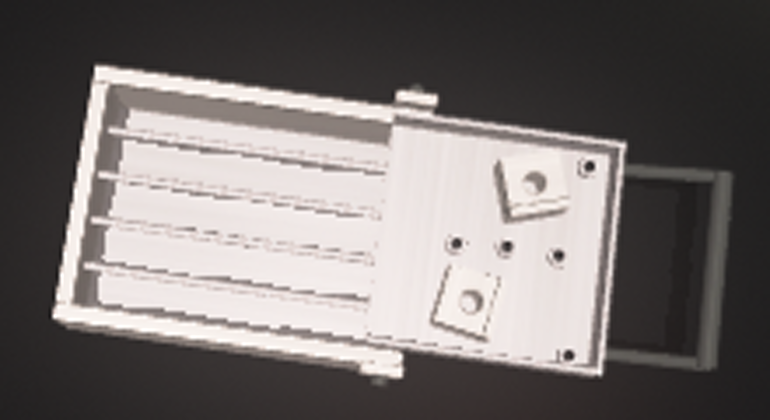

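View pics/h0.png

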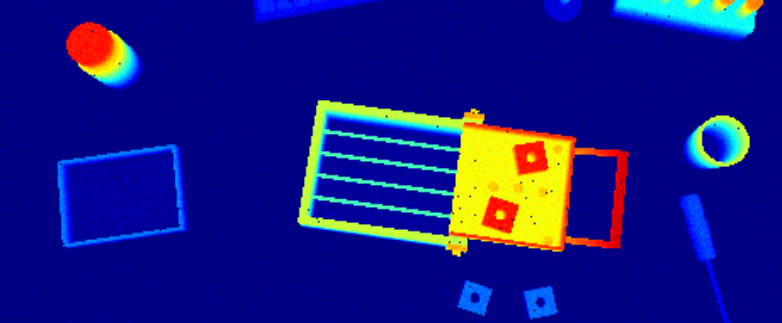

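Run:
```python
from h import *
np.set_printoptions(precision=2,suppress=True)
z=np.load("top0.npz");W=cloud(z["p"],z["d"],optics.camera_params("top"))
def sel(u0,u1,v0,v1,z0,z1):
    A=W[v0:v1,u0:u1].reshape(-1,3); return A[(A[:,2]>z0)&(A[:,2]<z1)]
R=sel(240,345,190,310,67,78); r=cv2.minAreaRect(R[:,:2].astype(np.float32)); print("frame",r,len(R),np.median(R[:,2])); print(cv2.boxPoints(r))
H=sel(437,460,225,300,105,125); r2=cv2.minAreaRect(H[:,:2].astype(np.float32)); print("handle",r2,np.percentile(H[:,2],[50,90]));print(cv2.boxPoints(r2))
T=sel(100,200,220,310,26,38); r3=cv2.minAreaRect(T[:,:2].astype(np.float32)); print("tray",r3);print(cv2.boxPoints(r3))
B=sel(358,415,220,300,101,125); print(len(B))
from scipy.cluster.vq import kmeans2
for (a,b,c,d) in [(378,406,230,258),(358,388,260,292)]:
    B=sel(a,b,c,d,102,118); print(B.mean(0),cv2.minAreaRect(B[:,:2].astype(np.float32)))
# jar, beaker
J=sel(100,180,150,210,104,118);print("jar",J.mean(0)); J=sel(470,530,205,260,68,80);print("beaker",cv2.minEnclosingCircle(J[:,:2].astype(np.float32)))
# handle pixels for angle estimates
```

```text
frame ((552.4695434570312, 21.81884002685547), (185.09242248535156, 161.07252502441406), 82.13495635986328) 1177 72.43770021035341
[[460.03 -58.84]
 [619.58 -80.88]
 [644.91 102.47]
 [485.35 124.52]]
handle ((518.1427612304688, -253.50352478027344), (22.853946685791016, 114.64170837402344), 86.98924255371094) [115.7  118.61]
[[ 460.3  -261.9 ]
 [ 574.78 -267.93]
 [ 575.98 -245.1 ]
 [ 461.5  -239.08]]
tray ((527.4547119140625, 354.82958984375), (111.00524139404297, 152.10374450683594), 9.046152114868164)
[[460.68 421.21]
 [484.6  271.  ]
 [594.22 288.45]
 [570.31 438.66]]
837
[ 566.66 -155.01  108.84] ((570.0328979492188, -161.5758819580078), (38.373992919921875, 48.32838439941406), 10.267866134643555)
[ 495.23 -116.05  108.87] ((493.41790771484375, -112.06006622314453), (45.721351623535156, 50.29587173461914), 80.40473937988281)
jar [700.39 375.29 109.13]
beaker ((595.443359375, -400.16925048828125), 32.68724060058594)
```

```bash
cat >> h.py <<'E'
ya=np.array([.137,.9906,0]); ya/=np.linalg.norm(ya); xa=np.array([ya[1],-ya[0],0])
def down(y):
    y=np.array(y,float); y/=np.linalg.norm(y); z=np.array([0,0,-1.]); return np.stack([np.cross(y,z),y,z],1)
E
python3 - <<'E'
from h import *
np.set_printoptions(precision=2,suppress=True)
z=np.load("top0.npz");W=cloud(z["p"],z["d"],optics.camera_params("top"))
A=W[225:300,425:460].reshape(-1,3);A=A[(A[:,2]>108)&(A[:,2]<125)]
t=(A-[514.,-256,0])@xa; s=(A-[514.,-256,0])@ya
m=(abs(t)<42)&(abs(s)<20); print(np.polyfit(t[m],s[m],1),len(t[m]),np.percentile(s[m],[5,50,95])); m=abs(s)<9;print(np.percentile(t[m],[0,2,98,100]))
R=down(ya); 
ctrl.move_ptp([514,-256,230],R); s=sensors.read_state(); print(s["q"],s["t"],s["eef_pos"])
p,d,Wc,T=wristgrab(); np.savez("w1.npz",p=p,d=d,T=T,W=Wc); cv2.imwrite("pics/w1.png",p[:,:,::-1])
E
```

```text
[0.   2.06] 263 [-3.91  2.26  6.88]
[-54.19 -52.46  57.81  60.56]
[-0.61  0.23  1.57  0.    1.34 -2.05] 3.1 [ 514.33 -255.27  230.03]
```

View pics/w1.png

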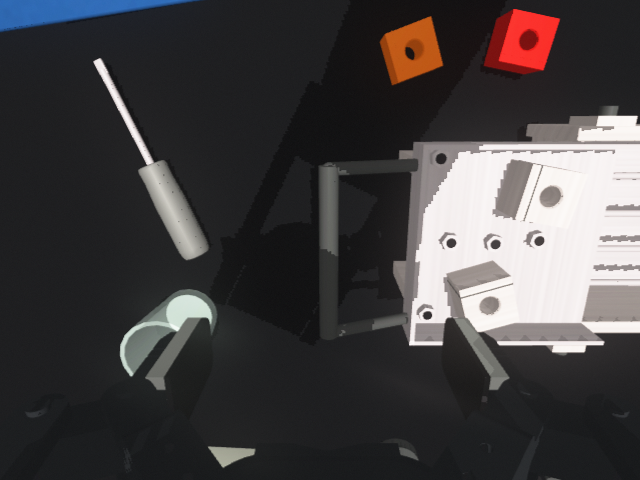

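The wrist view shows the handle bar vertical at column ~328, rows 165–338, centred between the jaws. The beaker at (165,325) is well to the side.

Run:
```python
from h import *
np.set_printoptions(precision=2,suppress=True)
z=np.load("w1.npz");W=z["W"]
A=W[150:345,300:420].reshape(-1,3);A=A[(A[:,2]>100)&(A[:,2]<125)]
t=(A-[514.,-256,0])@xa; s=(A-[514.,-256,0])@ya
m=(abs(t)<42)&(abs(s)<20); print(np.polyfit(t[m],s[m],1),m.sum(),np.percentile(s[m],[2,50,98]),np.percentile(A[m,2],[50,90,98])); m=abs(s-1)<7;print(np.percentile(t[m],[0,2,98,100]))
# frame in wrist? pan end wall
```

```text
[0.01 1.4 ] 2502 [-4.22  1.41  7.13] [116.98 118.19 118.77]
[-54.08 -52.15  57.32  60.22]
```

```bash
cat >> h.py <<'E'
HINGE=np.array([541.6,-78.7,80.])
def hpt(th):
    y,z=-178.,32.; c,s=np.cos(th),np.sin(th)
    return HINGE+ya*(y*c+z*s)+np.array([0,0,-y*s+z*c])
E
python3 - <<'E'
from h import *
np.set_printoptions(precision=2,suppress=True)
R=down(ya); h0=hpt(0)
for th in np.linspace(0,1.2,7):
    print(th,hpt(th),ctrl.solve_ik(hpt(th)+[0,0,6],R))
ctrl.move_l(h0+[0,0,30],R,vel=150)
print(ctrl.move_l(h0+[0,0,6],R,vel=60,threshold=15))
ctrl.gripper_to(8,force=40)
s=sensors.read_state(); print(s["t"],s["eef_pos"],s["grip_width"],s["force"])
E
```

```text
0.0 [ 517.21 -255.02  112.  ] [-0.61  0.36  1.66 -0.    1.13 -2.04]
0.19999999999999998 [ 518.57 -245.21  146.73] [-0.59  0.31  1.64 -0.    1.19 -2.03]
0.39999999999999997 [ 520.85 -228.76  178.79] [-0.57  0.26  1.63 -0.    1.25 -2.  ]
0.6 [ 523.95 -206.33  206.92] [-0.53  0.22  1.62 -0.    1.3  -1.96]
0.7999999999999999 [ 527.76 -178.81  229.98] [-0.48  0.19  1.61 -0.    1.35 -1.92]
0.9999999999999999 [ 532.11 -147.29  247.07] [-0.43  0.16  1.6  -0.    1.38 -1.86]
1.2 [ 536.85 -113.05  257.5 ] [-0.37  0.15  1.6  -0.    1.4  -1.8 ]
False
5.1083 [ 517.32 -254.78  118.26] 10.642538231252566 [0.24 1.27 2.48]
```

Run:
```python
from h import *
np.set_printoptions(precision=2,suppress=True)
R=down(ya)
for th in [.12,.24,.34,.42]:
    ctrl.move_l(hpt(th)+[0,0,6],R,vel=60)
    s=sensors.read_state(); print(th,s["t"],s["grip_width"],s["force"])
p,d=optics.grab_frame("scene");cv2.imwrite("pics/s2.png",cv2.resize(p[200:320,200:420],None,fx=3.5,fy=3.5)[:,:,::-1])
```

```text
0.12 5.6167 10.540150947942479 [ 1.18  0.03 -2.71]
0.24 6.125 10.895494129364707 [ 0.85 -2.8  -2.34]
0.34 6.575 10.488890458648845 [ 0.46 -5.01 -0.61]
0.42 6.9667 10.742721169963604 [-1.35 -5.36  0.18]
```

View pics/s2.png

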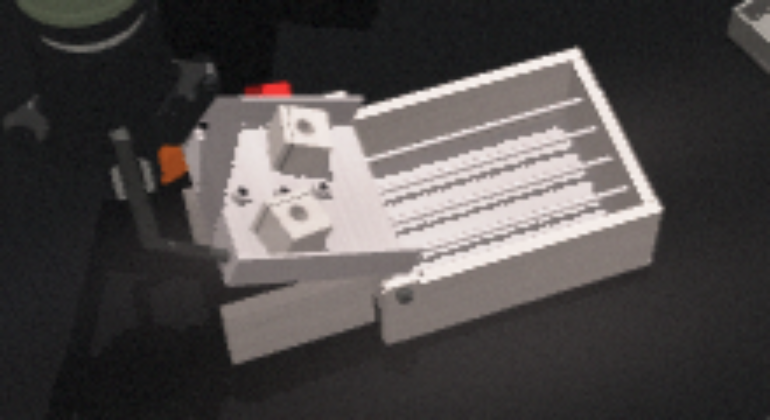

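The pan is lifted about 0.4 rad, with the blocks (around 300,140 and 295,215) and nuts still in place. I'll continue slowly.

Run:
```python
from h import *
np.set_printoptions(precision=2,suppress=True)
R=down(ya)
for th in [.48,.53,.58,.63,.68]:
    ctrl.move_l(hpt(th)+[0,0,6],R,vel=25); ctrl.hold(.15)
s=sensors.read_state(); print(th,s["t"],s["grip_width"],s["force"])
p,d=optics.grab_frame("scene");cv2.imwrite("pics/s3.png",cv2.resize(p[180:320,200:420],None,fx=3.5,fy=3.5)[:,:,::-1])
```

```text
0.68 10.3833 10.357023919305728 [-3.4  -7.3   5.31]
```

View pics/s3.png

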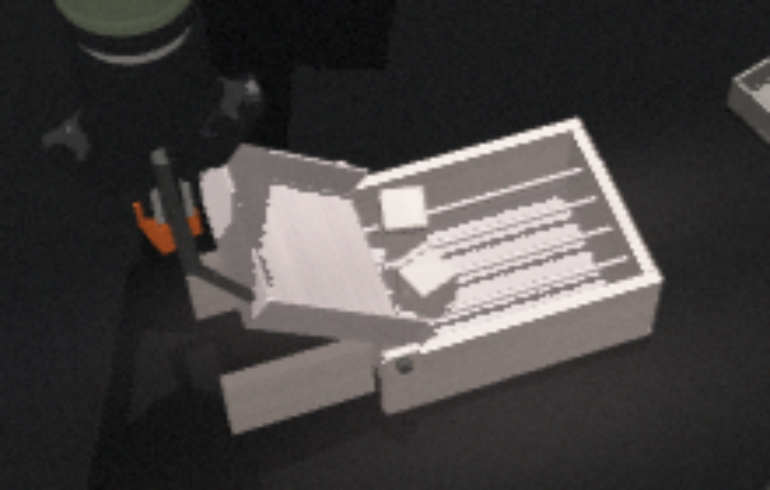

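Run:
```python
from h import *
np.set_printoptions(precision=2,suppress=True)
R=down(ya)
for th in [.78,.88,.98,1.1]:
    r=ctrl.move_l(hpt(th)+[0,0,6],R,vel=45,threshold=18)
    s=sensors.read_state(); print(th,r,s["t"],s["grip_width"],s["force"])
    if r: break
ctrl.hold(.3)
p,d=optics.grab_frame("scene");cv2.imwrite("pics/s4.png",cv2.resize(p[160:320,200:420],None,fx=3.5,fy=3.5)[:,:,::-1])
p,d=optics.grab_frame("top");cv2.imwrite("pics/t4.png",cv2.resize(p[190:310,240:460],None,fx=3.5,fy=3.5)[:,:,::-1])
```

```text
0.78 False 10.9833 10.352820408671766 [-6.03 -8.74  8.34]
0.88 False 11.5333 10.399250842554292 [-6.3  -8.13 11.87]
0.98 False 12.0833 10.304150356025879 [-6.88 -6.9  11.56]
1.1 False 12.7167 10.474533158719394 [-5.91 -3.28 11.79]
```

View pics/s4.png

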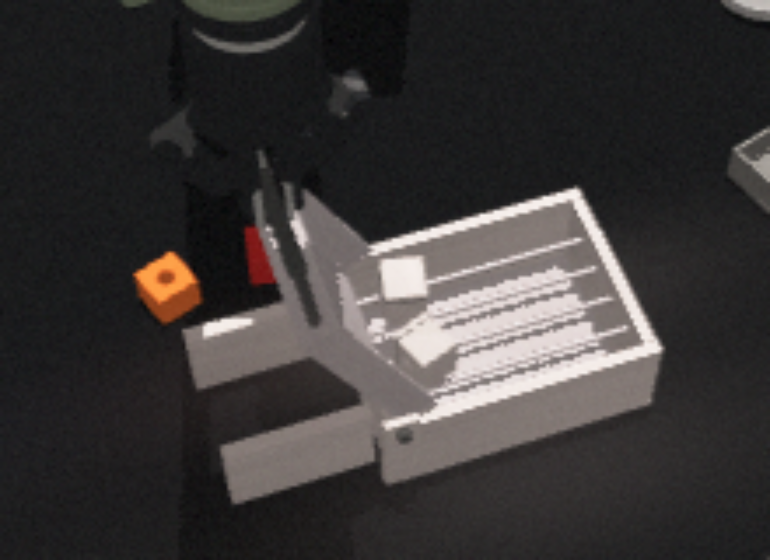

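View pics/t4.png

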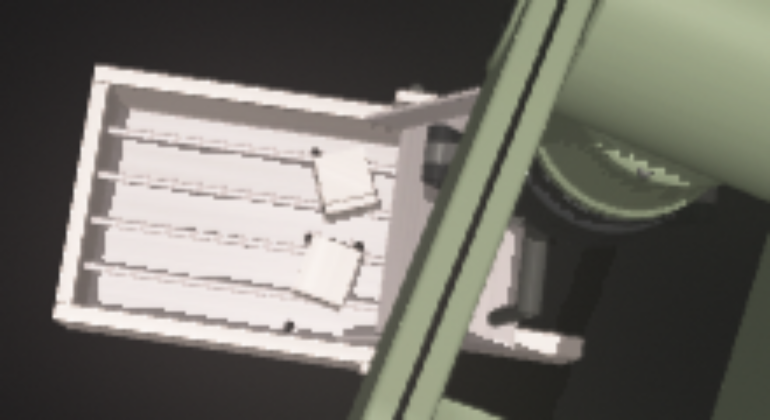

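Both blocks are on the grate near top crop (345,178) and (332,268), with four nuts visible. Now I'll lower the pan and release it.

Run:
```python
from h import *
np.set_printoptions(precision=2,suppress=True)
R=down(ya)
for th in [.98,.86,.74,.62,.5,.38,.26,.14,0.05,0]:
    r=ctrl.move_l(hpt(th)+[0,0,6],R,vel=80)
s=sensors.read_state(); print(s["t"],s["grip_width"],s["force"])
ctrl.gripper_to(60); 
ctrl.move_l(hpt(0)+[0,0,110],R,vel=200)
c=HINGE+ya*60; ctrl.move_ptp([c[0],c[1],300],R)
s=sensors.read_state(); print(s["t"],s["eef_pos"])
p,d,Wc,T=wristgrab(); np.savez("w5.npz",p=p,d=d,T=T,W=Wc); cv2.imwrite("pics/w5.png",p[:,:,::-1])
p,d=optics.grab_frame("top");cv2.imwrite("pics/t5.png",cv2.resize(p[190:310,240:460],None,fx=3.5,fy=3.5)[:,:,::-1])
```

```text
17.1333 10.685774038292557 [ 4.52  1.21 -1.74]
19.3083 [549.35 -20.04 298.61]
```

View pics/w5.png

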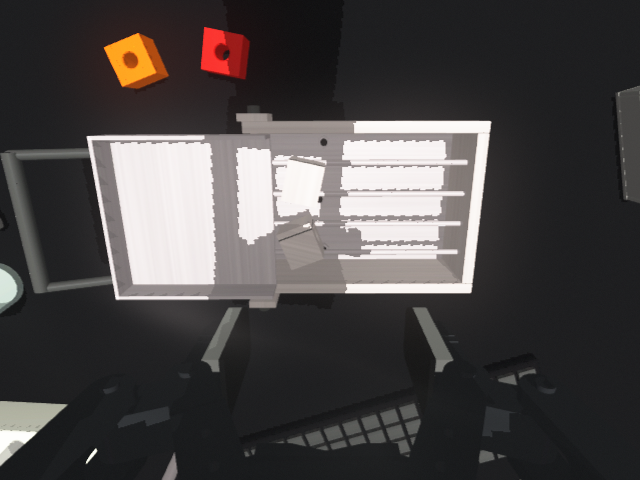

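View pics/t5.png

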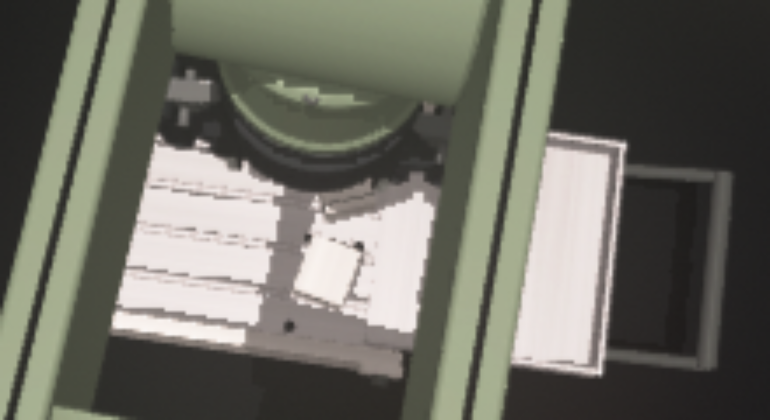

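Run:
```python
from h import *
np.set_printoptions(precision=1,suppress=True)
z=np.load("w5.npz");W=z["W"];p=z["p"]
cr=p[110:310,220:400]; cv2.imwrite("pics/w5c.png",cv2.resize(cr,None,fx=3.3,fy=3,interpolation=cv2.INTER_CUBIC)[:,:,::-1])
hm=np.nan_to_num(np.clip((W[...,2]-50)*5,0,255)).astype(np.uint8)[110:310,220:400]
cv2.imwrite("pics/w5h.png",cv2.resize(cv2.applyColorMap(hm,cv2.COLORMAP_JET),None,fx=3.3,fy=3,interpolation=cv2.INTER_NEAREST))
GR=HINGE+ya*97; GR[2]=58
def loc(A): return np.stack([(A-GR)@xa,(A-GR)@ya,A[...,2]-58],-1)
L=loc(W)
m=np.isfinite(L[...,2])&(L[...,2]>24)&(L[...,2]<50)&(L[...,1]>-82)&(abs(L[...,0])<64)&(L[...,1]<85)
n,lab,st,ce=cv2.connectedComponentsWithStats(m.astype(np.uint8))
for i in range(1,n):
    if st[i,4]>80:
        A=L[lab==i]; print(st[i],A.mean(0),np.percentile(A[:,2],[2,50,98]),cv2.minAreaRect(A[:,:2].astype(np.float32)))
        a,b,c=np.linalg.lstsq(np.c_[A[:,:2],np.ones(len(A))],A[:,2],rcond=None)[0]; print("slope",a*100,b*100)
# rim checks
for v,u in [(128,400),(288,400),(200,479),(200,260),(200,150)]: print(v,u,L[v,u])
```

```text
[ 281  158   44   50 1589] [-29.1 -58.3  33.7] [29.9 33.9 35.4] ((-28.50191307067871, -58.372215270996094), (30.21014976501465, 34.52883529663086), 77.83927917480469)
slope 1.9104351661175574 -0.34779318807746096
[ 276  220   48   50 1461] [ 24.1 -61.2  33.3] [26.4 33.7 35.1] ((25.41714859008789, -61.37828826904297), (34.90286636352539, 30.37051010131836), 20.731281280517578)
slope 4.183102126576943 -1.7629915235649496
128 400 [-71.4  22.5  14.9]
288 400 [72.1 30.4 15.2]
200 479 [-11.1  94.8  14.8]
200 260 [-12.5 -95.2  22. ]
200 150 [ -12.3 -189.7   21.1]
```

View pics/w5c.png

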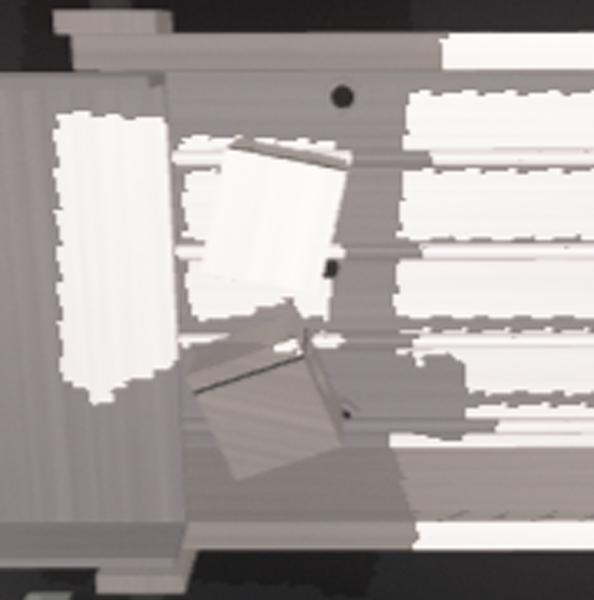

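View pics/w5h.png

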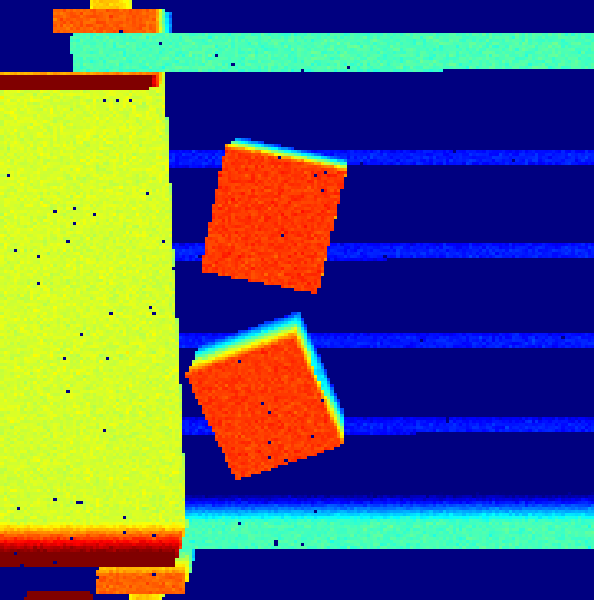

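Both blocks lie flat on a 34×30 side, with tops 34 mm above the bars at local (-28.5,-58) and (25.4,-61). The pan is empty. Next I'll measure how thick the fingertips are, because clearances are tight.

Run:
```python
from h import *
np.set_printoptions(precision=1,suppress=True)
for f in ["w1.npz","w5.npz"]:
    z=np.load(f);d=z["d"];P=optics.camera_params("wrist")
    Wt=cloud(z["p"],d,P,P["T_tool_cam"])
    for zr in [(20,27),(10,20),(0,10),(-10,0),(-20,-10)]:
        m=(Wt[...,2]>zr[0])&(Wt[...,2]<zr[1])&(abs(Wt[...,0])<35)&(abs(Wt[...,1])<70)
        for sg in (1,-1):
            A=Wt[m&(Wt[...,1]*sg>0)]
            if len(A)>5: print(f,zr,sg,len(A),np.percentile(A[:,1],[1,50,99]),np.percentile(A[:,0],[1,99]),A[:,2].max())
```

```text
w1.npz (10, 20) 1 71 [42.2 42.6 43. ] [-9.4  9.8] 12.432642262628775
w1.npz (10, 20) -1 83 [-43.4 -42.9 -42.6] [-8.8 10. ] 13.355688265184881
w1.npz (0, 10) 1 830 [42.1 42.7 55.1] [-9.7 12.3] 9.945952150819252
w1.npz (0, 10) -1 828 [-55.5 -43.  -42.5] [-10.   12.3] 9.991157150108805
w1.npz (-10, 0) 1 1221 [42.1 42.8 56. ] [-9.7 12.4] -0.0004034141360165222
w1.npz (-10, 0) -1 1220 [-56.4 -43.1 -42.4] [-9.8 12.3] -0.010568783032567808
w1.npz (-20, -10) 1 1492 [42.1 42.8 55.9] [-9.4 12.4] -10.007111378473795
w1.npz (-20, -10) -1 1479 [-56.3 -43.1 -42.4] [-9.5 12.3] -10.003928587796679
w5.npz (20, 27) -1 6 [-30.4 -30.4 -30.3] [-6.4  7.1] 20.61644663295425
w5.npz (10, 20) 1 483 [29.6 29.9 41.7] [-9.6 12.3] 19.928773879682637
w5.npz (10, 20) -1 488 [-42.3 -30.3 -30. ] [-9.9 12.3] 19.85686213079154
w5.npz (0, 10) 1 863 [29.5 31.  43.2] [-9.5 12.4] 9.994916412903066
w5.npz (0, 10) -1 859 [-43.7 -31.5 -29.9] [-9.6 12.4] 9.96052213245541
w5.npz (-10, 0) 1 1052 [29.5 30.9 43.2] [-9.7 12.4] -0.0034816846855392214
w5.npz (-10, 0) -1 1053 [-43.7 -31.4 -29.9] [-9.8 12.3] -0.020892441785761662
w5.npz (-20, -10) 1 1211 [29.5 30.9 42.4] [-9.  12.7] -10.004547002427188
w5.npz (-20, -10) -1 1205 [-42.6 -31.3 -29.9] [-9.2 12.6] -10.003892498942804
```

```bash
cat >> h.py <<'E'
GR=HINGE+ya*97; GR[2]=58
def loc(A): return np.stack([(A-GR)@xa,(A-GR)@ya,A[...,2]-58],-1)
def wor(l,z): w=GR+xa*l[0]+ya*l[1]; return np.array([w[0],w[1],z])
TR=np.array([527.5,354.8,0]); ty=np.array([-.157,.988,0]);tx=np.array([.988,.157,0])
def best(pos,y):
    c=[]
    for s in (1,-1):
        R=down(np.array(y)*s); q=ctrl.solve_ik(pos,R)
        if q is not None: c.append((abs(q[5]),s,R,q))
    c.sort(key=lambda a:a[0]); print("ik",[(x[1],round(x[0],2)) for x in c]); return c[0][2]
def st(m):
    s=sensors.read_state(); print(m,round(s["t"],2),s["eef_pos"].round(1),round(s["grip_width"],1),s["force"].round(1)); return s
E
cat > pick.py <<'E'
from h import *
def pick(l,ang,z=90,op=38):
    y=xa*np.cos(ang)+ya*np.sin(ang); p=wor(l,z); R=best(p,y)
    ctrl.gripper_to(op); ctrl.move_ptp(p+[0,0,60],R)
    ctrl.move_l(p+[0,0,20],R,vel=200)
    r=ctrl.move_l(p,R,vel=50,threshold=8); st("down %s"%r)
    return r
def place(off,zg=90):
    ctrl_p=TR+ty*off; zf=4+(zg-58)+1.5
    R=best(np.append(ctrl_p[:2],zf),tx)
    ctrl.move_ptp(np.append(ctrl_p[:2],130),R)
    ctrl.move_l(np.append(ctrl_p[:2],zf+15),R,vel=200)
    r=ctrl.move_l(np.append(ctrl_p[:2],zf),R,vel=50,threshold=8); st("place %s"%r)
E
python3 - <<'E'
from pick import *
a=np.deg2rad(20.73)
l=np.array([25.4,-61.4])+2*np.array([-np.sin(a),np.cos(a)])
r=pick(l,a)
if not r:
    ctrl.gripper_to(25,force=40); s=st("grip")
    if s["grip_width"]>30:
        ctrl.move_l(s["eef_pos"]+[0,0,90],vel=150); st("lift")
p,d=optics.grab_frame("scene");cv2.imwrite("pics/s6.png",cv2.resize(p[120:320,200:500],None,fx=2.6,fy=2.6)[:,:,::-1])
E
```

```text
ik [(1, np.float64(0.45)), (-1, np.float64(2.69))]
down True 21.39 [575.7 -46.1 115.6] 38.2 [-1.   1.4  7.2]
```

View pics/s6.png

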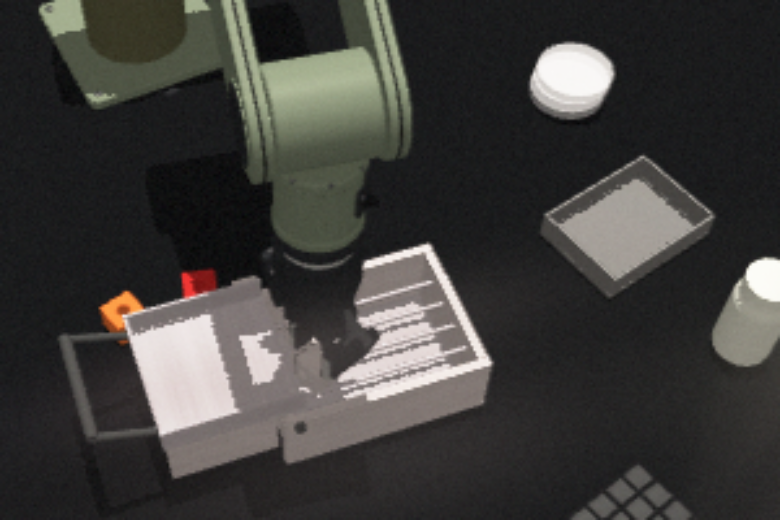

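The fingers touched the block's top, since contact came at tip z ≈ 92. I'll lift and measure again from closer in.

```bash
cat >> h.py <<'E'
def blocks(W,zmin=24,tr=False):
    L=loc(W); out=[]
    m=np.isfinite(L[...,2])&(L[...,2]>zmin)&(L[...,2]<50)&(L[...,1]>-83)&(abs(L[...,0])<66)&(L[...,1]<88)
    n,lab,stt,ce=cv2.connectedComponentsWithStats(m.astype(np.uint8))
    for i in range(1,n):
        if stt[i,4]>300:
            A=L[lab==i]; A=A[abs(A[:,2]-np.median(A[:,2]))<3]; print(stt[i],A.mean(0).round(1),np.percentile(A[:,2],[2,50,98]).round(1),cv2.minAreaRect(A[:,:2].astype(np.float32)))
            print(" slope/100mm",(np.linalg.lstsq(np.c_[A[:,:2],np.ones(len(A))],A[:,2],rcond=None)[0]*100).round(1)[:2])
E
python3 - <<'E'
from h import *
s=sensors.read_state(); print(s["wrist_torque"])
ctrl.move_l([555,-40,240],s["eef_rot"],vel=200); st("up")
p,d,W,T=wristgrab(); np.savez("w7.npz",p=p,d=d,T=T,W=W); cv2.imwrite("pics/w7.png",p[:,:,::-1])
blocks(W)
E
```

```text
[ 0.0636258   0.41205946 -0.0066161 ]
up 22.23 [554.3 -39.8 239. ] 38.1 [ 0.4  0.2 -0.2]
[ 245  186   66   64 2292] [-28.4 -57.6  34. ] [32.4 34.  35.3] ((-28.344280242919922, -58.32135772705078), (30.845422744750977, 34.133975982666016), 77.9566421508789)
 slope/100mm [-0.4 -0.4]
[ 325  225   49   45 2140] [ 25.3 -60.5  33.9] [32.2 33.9 35.2] ((25.672164916992188, -61.08433151245117), (33.5445556640625, 30.92850112915039), 20.77545166015625)
 slope/100mm [-0.2 -1. ]
```

View pics/w7.png

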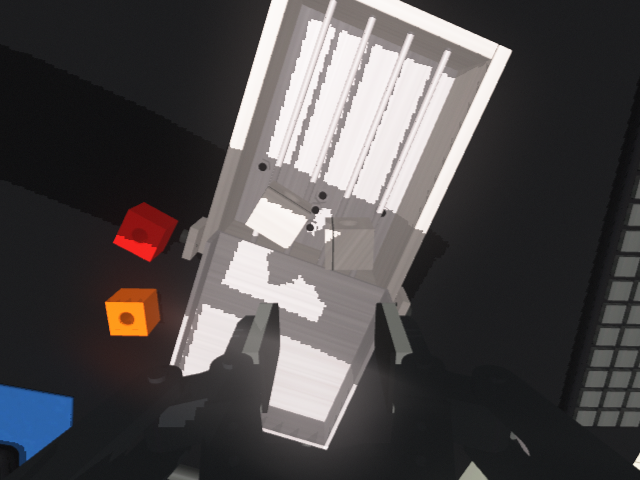

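Run:
```python
from h import *
np.set_printoptions(precision=3,suppress=True)
a=np.deg2rad(20.75)
l=np.array([25.6,-61.2])+2*np.array([-np.sin(a),np.cos(a)])
y=xa*np.cos(a)+ya*np.sin(a); p=wor(l,90); R=best(p,y); print(p)
ctrl.move_ptp(p+[0,0,60],R); s=st("a"); print(s["eef_rot"]-R)
ctrl.hold(.3); st("b")
ctrl.move_l(p+[0,0,32],R,vel=60); s=st("c"); ctrl.hold(.3); st("d")
```

```text
ik [(1, np.float64(0.45)), (-1, np.float64(2.69))]
[571.417 -44.795  90.   ]
a 22.74 [570.2 -44.5 148.1] 38.1 [ 0.3 -0.6 -0.3]
[[ 0.     0.    -0.005]
 [ 0.    -0.     0.001]
 [ 0.002 -0.004  0.   ]]
b 23.04 [572.6 -45.  152.2] 37.9 [-0.  -0.6  0.8]
c 23.66 [571.2 -44.8 121.5] 38.1 [-0.7 -0.8 -0.1]
d 23.96 [571.7 -44.9 122.4] 38.0 [ 0.7 -0.6  0.8]
```

Run:
```python
from h import *
np.set_printoptions(precision=3,suppress=True)
a=np.deg2rad(20.75)
l=np.array([25.6,-61.2])+2*np.array([-np.sin(a),np.cos(a)])
p=wor(l,90)
r=ctrl.move_l(p+[0,0,10],vel=30,threshold=7); s=st(r)
if not r: r=ctrl.move_l(p,vel=30,threshold=7); s=st(r)
if not r:
    ctrl.gripper_to(25,force=40); s=st("grip")
    if s["grip_width"]>28:
        ctrl.move_l(p+[0,0,90],vel=120); st("lift")
p,d=optics.grab_frame("scene");cv2.imwrite("pics/s8.png",cv2.resize(p[120:320,200:500],None,fx=2.6,fy=2.6)[:,:,::-1])
```

```text
False 24.84 [571.6 -44.8 100.1] 37.7 [-0.6  0.2  0.7]
False 25.32 [571.2 -44.7  89.6] 37.9 [ 0.4 -0.3  0.1]
grip 25.54 [571.5 -44.8  90. ] 33.5 [ 0.6 -1.3 -1.1]
lift 26.44 [570.7 -44.6 179.1] 33.6 [-0.2 -0.1 -0.7]
```

View pics/s8.png

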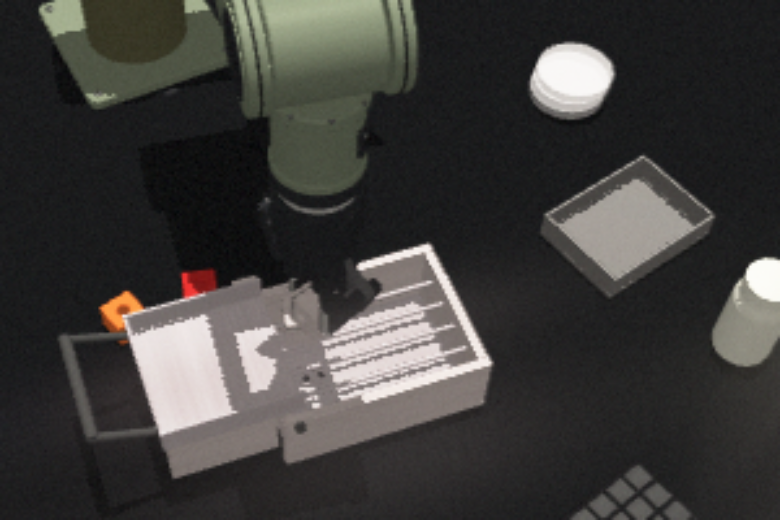

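Block B is held and lifted, and two nuts are visible at (310,378) where it stood. I'll place it in the tray, then pick A.

```bash
cat > pick.py <<'E'
from h import *
def place(off,zg=90):
    c=TR+ty*off; zf=4+(zg-58)+1.5; P=lambda z: np.array([c[0],c[1],z])
    R=best(P(zf),tx)
    ctrl.move_ptp(P(140),R); ctrl.hold(.25)
    ctrl.move_l(P(zf+12),R,vel=100)
    r=ctrl.move_l(P(zf),R,vel=30,threshold=8); st("place %s"%r)
    ctrl.gripper_to(44); st("open")
    ctrl.move_l(P(140),R,vel=150)
E
python3 - <<'E'
from pick import *
place(-28)
p,d=optics.grab_frame("top");cv2.imwrite("pics/t9.png",cv2.resize(p[180:310,90:440],None,fx=2.2,fy=2.2)[:,:,::-1])
np.savez("t9.npz",p=p,d=d)
E
```

```text
ik [(1, np.float64(0.26))]
place False 29.75 [531.7 327.1  37.2] 33.3 [-0.1 -0.3 -0.7]
open 30.02 [532.2 327.3  37.9] 44.1 [-0.4  0.3 -0.6]
```

View pics/t9.png

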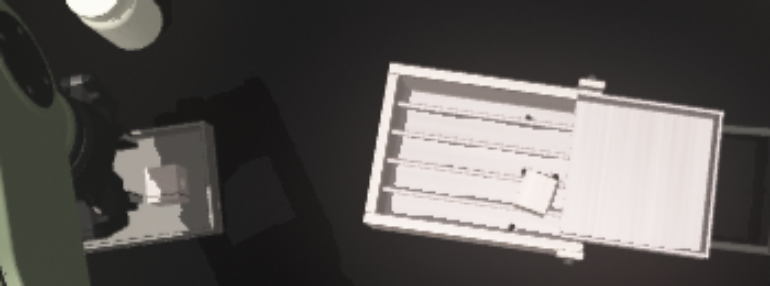

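Block B sits in the tray at crop (165,185). Block A hasn't moved and is at (540,193). Now I'll pick A.

Run:
```python
from pick import *
a=np.deg2rad(-12.1); p=wor([-28.4,-58.0],90); y=xa*np.cos(a)+ya*np.sin(a); R=best(p,y)
ctrl.gripper_to(38); ctrl.move_ptp(p+[0,0,60],R); ctrl.hold(.4)
p8,d8,W,T=wristgrab(); blocks(W)
r=ctrl.move_l(p+[0,0,28],R,vel=80); ctrl.hold(.2); st("a")
r=ctrl.move_l(p+[0,0,10],R,vel=30,threshold=7); s=st(r)
if not r: r=ctrl.move_l(p,R,vel=30,threshold=7); s=st(r)
if not r:
    ctrl.gripper_to(25,force=40); s=st("grip")
    if s["grip_width"]>28:
        ctrl.move_l(p+[0,0,90],R,vel=120); st("lift")
        place(28)
```

```text
ik [(1, np.float64(0.11))]
[ 293  252   73   65 4542] [-27.9 -57.2  34. ] [32.4 34.  35.2] ((-28.097217559814453, -58.204864501953125), (31.192007064819336, 34.155826568603516), 77.56578826904297)
 slope/100mm [-0.4 -0.8]
a 33.69 [519.  -36.2 118.3] 38.0 [-0.2 -0.1 -0.4]
False 34.44 [518.9 -36.2 100. ] 38.1 [-0.4  0.6  0.4]
False 34.92 [518.6 -36.1  89.7] 37.9 [0.5 0.9 0.1]
grip 35.14 [518.8 -36.2  90.1] 33.7 [ 0.1 -0.3 -0.5]
lift 36.04 [518.1 -36.  179.2] 33.6 [-1.5  0.  -0.9]
ik [(1, np.float64(0.34)), (-1, np.float64(2.8))]
place False 39.45 [522.9 382.3  37.2] 33.6 [-0.7 -0.3 -0.3]
open 39.72 [523.4 382.6  37.9] 44.2 [-0.1  1.4 -0.8]
```

Run:
```python
from h import *
c=wor([0,-50],260)
ctrl.move_ptp(c,down(xa)); ctrl.hold(.4); st("v")
p,d,W,T=wristgrab(); cv2.imwrite("pics/w10.png",p[:,:,::-1]); np.savez("w10.npz",p=p,d=d,T=T,W=W)
p,d=optics.grab_frame("top");cv2.imwrite("pics/t10.png",cv2.resize(p[210:310,100:220],None,fx=5,fy=5)[:,:,::-1])
Wt=cloud(p,d,optics.camera_params("top"));A=Wt[220:310,100:205].reshape(-1,3);m=(A[:,2]>34)&(A[:,2]<48);A=A[m]
l=np.stack([(A-TR)@tx,(A-TR)@ty,A[:,2]],1)
for s in(1,-1):
    b=l[l[:,1]*s>0]; print(len(b),b.mean(0),cv2.minAreaRect(b[:,:2].astype(np.float32)))
```

```text
v 42.54 [548.1 -31.8 259.9] 44.1 [-0.4  0.1  0.1]
250 [-2.75000844 28.10391249 37.69193368] ((-1.1354637145996094, 37.80645751953125), (109.67110443115234, 68.92761993408203), 3.351813554763794)
252 [ -3.40984062 -32.99009501  37.48928958] ((-0.9243698120117188, -45.10332107543945), (64.0351333618164, 108.17218017578125), 87.1390380859375)
```

View pics/w10.png

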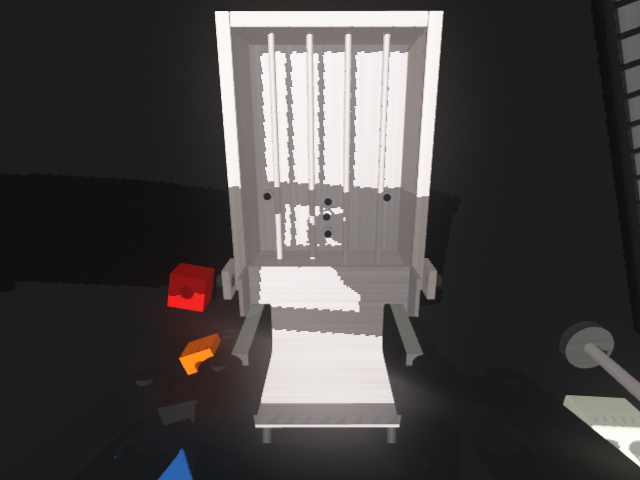

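View pics/t10.png

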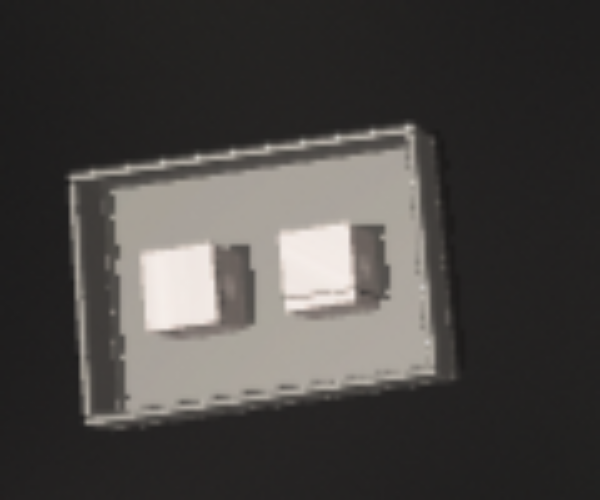

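The blocks are flat and side by side in the tray. Five nut bores are visible at (267,196), (328,202), (327,217), (328,234) and (387,197). I'll check their heights.

Run:
```python
from h import *
np.set_printoptions(precision=1,suppress=True)
z=np.load("w10.npz");L=loc(z["W"]);p=z["p"]
for u,v in [(267,196),(328,202),(327,217),(328,234),(387,197)]:
    A=L[v-8:v+9,u-8:u+9]; print(u,v,L[v,u], np.round(A[::4,::4,2]).astype(int).tolist())
cv2.imwrite("pics/w10c.png",cv2.resize(p[180:250,245:410],None,fx=4.8,fy=4.8,interpolation=cv2.INTER_CUBIC)[:,:,::-1])
hm=np.nan_to_num(np.clip((L[...,2]+58)*3.5,0,255)).astype(np.uint8)[180:250,245:410]
cv2.imwrite("pics/w10h.png",cv2.resize(cv2.applyColorMap(hm,cv2.COLORMAP_JET),None,fx=4.8,fy=4.8,interpolation=cv2.INTER_NEAREST))
```

```text
267 196 [-56.6 -41.4 -46.2] [[-53, -54, -54, -55, 0], [-54, -47, -46, -9223372036854775808, 0], [-54, -47, -46, -46, 0], [-55, -47, -45, -56, 1], [-55, -54, -53, -54, 0]]
328 202 [  0.  -46.6 -44.5] [[-54, -53, -55, -54, -53], [-55, -46, -45, -47, -53], [-54, -45, -45, -46, -53], [-53, -43, -43, -45, -56], [-54, -50, -49, -53, -54]]
327 217 [ -0.9 -61.5 -47.1] [[-53, -54, -48, -53, -54], [-55, -47, -47, -48, -54], [-55, -46, -47, -47, -54], [-55, -47, -47, -54, -54], [-54, -56, -54, -54, -53]]
328 234 [  0.1 -78.4 -47.6] [[-54, -54, -53, -53, -53], [-54, -46, -45, -48, -54], [-54, -46, -48, -47, -55], [-54, -47, -47, -55, -55], [-54, -54, -53, -54, -55]]
387 197 [ 54.7 -42.1 -46.2] [[-1, -2, -52, -55, -55], [0, -47, -47, -48, -54], [-1, -47, -46, -47, -53], [0, -46, -46, -54, -53], [-1, -55, -53, -54, -55]]<stdin>:5: RuntimeWarning: invalid value encountered in cast
```

View pics/w10c.png

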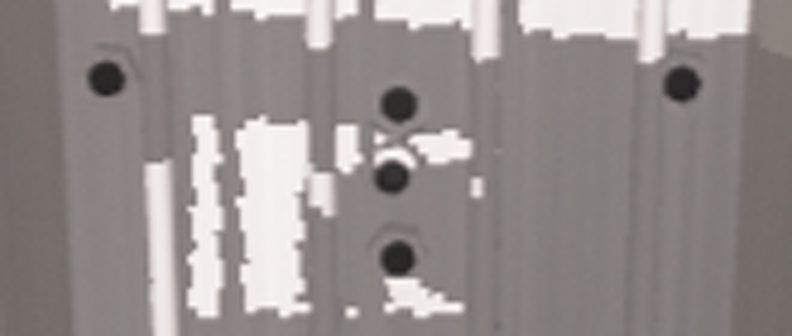

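View pics/w10h.png

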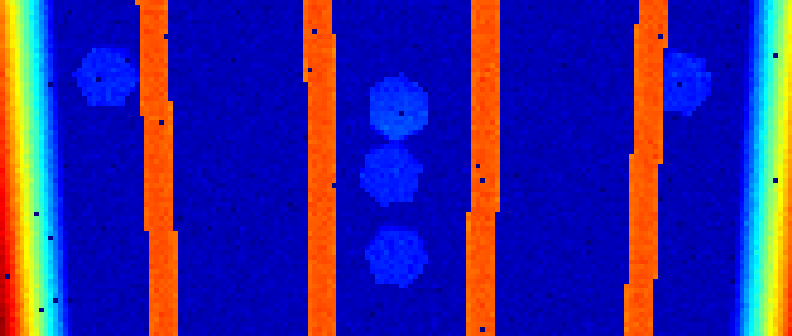

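All five nuts lie about 46 mm below the bar tops, on the catch-tray floor. The pan is level and the arm is clear, so I'm handing the job in.

Run:
```python
from h import *
L=loc(np.load("w10.npz")["W"]); print("pan z near/far",L[300,330],L[380,330])
st("end"); ctrl.finish_job()
```

```text
pan z near/far [   1.72175213 -114.2364768    22.57369955] [   2.02545808 -191.68640033   22.10474468]
end 42.64 [548.1 -32.  260. ] 44.3 [-0.2 -0.2 -0.4]
the job is handed in; nothing more can be done
```

I tipped the pan to about 1.1 rad, which emptied it: the nuts fell through the grate and both blocks stayed on top. I then lowered and released the pan, moved both blocks to the grey tray, and handed the job in at about 42.6 s. The hand-in call gives no verdict.

**Checks that passed:**
- **Blocks:** both lie flat in the tray, about 56 mm apart, with centres about 21 mm above its underside.
- **Nuts:** all five are under the grate bars, on the catch-tray floor.
- **Pan:** it is empty and level, with near and far floor heights within 0.5 mm of each other.
- **Arm:** clear of everything at hand-in.

**What went wrong:** on the first try at one block, a fingertip touched its top at about 7 N because I had not let the arm settle after a fast move. The block did not shift, and the second try worked.

**Not checked:**
- **Jar, screwdriver and beaker:** I did not measure these again at the end. The arm never worked next to them and I saw no contact.
- **Block fit in the tray:** my final top-camera fit of the block outlines also picked up the tray rim, so those rectangle numbers are no use. The block result above rests on the picture and on the gripper positions at release.

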